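# Draw a spun tube from the angle rotor and hold it upright at the light panel

### The job

The blood tube with the purple cap has just been spun and leans in the open centrifuge: take hold of it and draw it straight out of its sleeve along its slant, then turn it upright and hold it raised, still and upright in front of the middle of the light panel, a few centimetres off the lit face, with all its glass before the lit area so that the layers can be read. Never let the tube lean much further over than it does in the rotor, and leave the balance tube, the beaker, the blue-lidded jar, the red-lidded sample cup and the pink marker alone. The job finishes while you are still holding the tube there, clear of the desk, the panel and the centrifuge.

Things in the scene. Friction and masses are not known exactly. Their poses are not given: they have to be found in the camera images.
- blood_tube: Blood tube, 85 mm long, 12 to 18 g: glass 12.4 mm across, purple cap 16 mm across from 67 to 85 mm along its +z. Origin: centre of its foot; +z runs along the tube to the cap. It starts in a centrifuge sleeve, leaning about 37 degrees with its cap toward the rotor's middle; the sleeve hides its lowest 48 mm. It sits loose (about 1 mm all round, no catch).
- sleeve: The steel sleeve of the rotor that holds the blood tube, fixed to the centrifuge: bore 14.4 mm, outside 20.4 mm (26.4 mm at the collar near its foot). Origin: centre of the bore's floor; +z points up along the bore, which is open at 48 mm.
- centrifuge: White round bench centrifuge, lid off, fixed, 198 mm across, top of housing 46 mm. Origin: centre of its underside. Its rotor does not turn; centre nut 97 mm high. Four sleeves 90 degrees apart lean 35 degrees inward, floors 85 mm from the centre and 62 mm up, mouths 57 mm from it and 101 mm up. Blood tube on its +x side (far from the robot), balance tube opposite, two empty.
- balance_tube: Short clear balance tube with a white top, 61 mm long, 13.6 mm across, standing in the sleeve opposite; only its last 13 mm show. Origin: centre of its foot. Stays where it is.
- light_panel: Upright light panel, fixed: grey frame 150 mm wide and high, 15 mm thick; white lit face 136 mm wide, from 20 to 142 mm above the desk. Origin: on the desk under the middle of the lit face, in the face's plane; the face looks along its own -x (toward the robot), y runs along its width. A foot plate 8 mm high reaches 15 mm in front of the face.
- beaker: Empty glass beaker, 66 mm across, 83 mm high; origin under its centre. A bystander.
- jar_blue: Small white jar with a blue lid, 28 mm across, 42 mm high; origin under its centre. A bystander.
- sample_cup: Sample cup with a red lid, 60 mm across, 70 mm high; origin under its centre. A bystander.
- marker: Marker with a pink cap standing on end, 19 mm across, 128 mm high; origin under its centre. A bystander.
Things that resemble listed ones, but are neither listed nor needed, are in the scene too. Of the things shaped like the light_panel, the grey one is meant.

How it is judged:
On the way:
1. the held tube is out of its sleeve (foot within 2 mm of the mouth or beyond) and still along the sleeve's slant within 20 degrees (z of blood_tube in the frame of sleeve above 0.046 m and angle between the z axis of blood_tube and the z axis of sleeve, either way round below 0.35 rad and contact force between the fingers and blood_tube above 0.3 N), for 0.05 s.
At the end, for the whole second after the job is handed in: The tube is gripped by the fingers, upright within 8 degrees and still, its axis 15 to 100 mm in front of the lit face and within 45 mm of the face's middle line, its foot 18 to 85 mm above the desk, touching neither panel nor centrifuge (angle between blood_tube's own z axis and vertical below 0.14 rad and x of blood_tube in the frame of light_panel between -0.1 and -0.015 m and y of blood_tube in the frame of light_panel between -0.045 and 0.045 m and height (world z) of blood_tube between 0.018 and 0.085 m and contact force between the fingers and blood_tube above 0.3 N and contact force between blood_tube and light_panel below 0.05 N and contact force between blood_tube and centrifuge below 0.05 N and linear speed of blood_tube below 0.02 m/s and angular speed of blood_tube below 0.2 rad/s); the arm keeps its last pose, push and grip.
It fails at once if the tube leans more than 53 degrees from vertical (the layers would mix) (angle between blood_tube's own z axis and vertical above 0.92 rad).
It fails at once if the balance tube is moved more than 15 mm (distance of balance_tube from where it was at the start of the episode above 0.015 m).
It fails at once if the beaker, jar, sample cup or marker is moved more than 20 mm (distance of any of beaker, jar_blue, sample_cup, marker from where it was at the start of the episode above 0.02 m).
It also fails if it takes over 38 s, if anything falls off the work surface, if the arm or the gripper's body presses on something with over 40 N, if the wrist force passes 120 N, or if a joint passes its speed limit or range.

### The arm

A 6-joint arm with a two-finger parallel gripper is mounted at the origin on a cart in front of the work surface, level with it; the furniture and walls round the work are solid. World frame = base frame: x ahead of the robot, y to its left, z up, the work surface at z = 0. Lengths are in m, angles in rad, forces in N, time in s.
With the tool pointing down it reaches from about 0.375 to 0.975 m from the base axis. Payload 3.8 kg.
Tool frame: the origin (TCP) lies at the very end of the fingers, on their centre line; the grasp point (between the pads) lies 19 mm behind it (bot.grip_depth is the distance from the TCP to the grasp point, in m); z points along the fingers, y is the direction in which the jaws open and shut (so a half turn about z gives the same grasp; the last joint's range is limited). The gripper opens to 85 mm and grips with 20 to 120 N. Pads are 22 mm wide; open, the fingers measure 114 mm over their backs; the gripper's body (76 mm by 85 mm) begins 54 mm behind the grasp point. The pads swing forward as they close: fully open they stand 13 mm farther back than shut.
Start: joints at [-0.037, 0.264, 1.604, -0, 1.274, -0.037], TCP at [0.675, -0, 0.231] pointing down, gripper open.
Joint ranges: [-2.63, 2.63], [-0.94, 2.18], [0.31, 2.57], [-1.31, 4.45], [0, 2.66], [-2.55, 2.55]. Speed limits (rad/s): [2.57, 2.57, 3.14, 3.14, 3.14, 3.14].

### API

Orientations are given as a rotation vector (axis times angle).
In Python, from workcell import bot, cams, job gives the robot as it stands.
- The arm moves only by the tool apply_moves, never from a script. Its argument "targets" is a list of rows, each an object of numbers: "dx", "dy", "dz": the shift along the tool's x, y, z in units of 30 mm (1.0 is 30 mm); "wx", "wy", "wz": the turn, a rotation vector about the tool's x, y, z in units of 6 degrees (1.0 is 6 degrees); "jaw": the opening, from 0 (shut) to 1 (fully open). In form: [{"dx": .., "dy": .., "dz": .., "wx": .., "wy": .., "wz": .., "jaw": ..}, ...]. A call has 1 to 5 rows; each row shifts and turns the commanded pose from where the row before left it, along the tool's axes as they then stand; what a row does not reach is not made up. A row lasts 1/10 s, in which the tool goes at most 50 mm and 8.59 degrees, less where a joint would pass 70% of its speed; a pose out of reach is approached as far as the arm can. A call is refused whole if a number of a shift passes 1 or a number of a turn 1, either way. A call with a gripper value outside its range is refused whole. The fingers move at their own pace and stop on an object; "newtons" is the grip in N (left out, the last holds). Time passes only in rows, so rows that do not move let the fingers close. It gives the time, the measured TCP pose, the force and the opening at its end, in the units of the state.
- bot.read_state(): the state, without advancing time (a new reading comes with each control period).
- cams.read_camera(name): name is "scene" or "side" or "wrist"; returns a dict with "color" (384x512x3 uint8, red, green, blue), "range_z" (384x512 float32, m along the optical axis (not along the pixel's ray), 0 where there is no reading), "fx", "fy", "cx", "cy" (pixels), "eye" and "rotation" of the camera in the world; the wrist camera has in their place "T_tool_cam" (4x4, takes a point from camera to tool coordinates, whose origin is the TCP and whose axes are the flange's). Camera axes: x right, y down, z forward; pixel columns grow to the right and rows downward; lengths in m; the calibration is good to about 2 mm. A picture is of the moment at which its call begins: read the wrist's pose just before it.
- job.finish_job(): hands the job in, once; it reports no verdict.
The state is a dict: "time": time; "q": joint angles; "joint_vel": joint speeds; "joint_torque": joint torques, N m; "tool_pos": TCP position; "tcp_rot": TCP orientation; "wrist_force": force on the tool from outside, world axes, zero at the start; "torque": the same for the moment, N m; "width": opening from 0.0 (shut) to 1.0 (fully open).
Only numpy, scipy, OpenCV 4.12 (cv2) and the standard library are available. Lean on these libraries where they do the work, as an engineer would, in place of code of your own. Each camera call takes 0.05 s, during which the arm holds its last target.

## Working session

There is one attempt and no reset: what is moved stays moved. The work goes in short steps, Python scripts to look and compute and a tool call to move; the robot and the scene stay as the last step left them, time stands still between calls to the robot, and variables do not carry over. Pictures are saved under pics/ and viewed, and the job is handed in when it is done.

Besides the shell and the picture viewer there is one more tool, called after "Emit:" by a JSON object that holds its "api" and its "payload", one argument or row to a line. apply_moves: Moves the arm, as the interface text tells. Its arguments: {"type":"object","properties":{"targets":{"type":"array"},"newtons":{"type":"number"}},"required":["targets"]}

```bash
ls; mkdir -p pics; python3 - <<'E'
from workcell import bot,cams,job
import cv2,numpy as np
print(bot.read_state())
for n in ["scene","side","wrist"]:
    c=cams.read_camera(n); cv2.imwrite(f"pics/{n}0.png",c["color"][...,::-1]); np.savez(f"{n}0.npz",**c)
    print(n,c["fx"],c["cx"],c["cy"],c.get("eye"),c.get("rotation"),c.get("T_tool_cam"))
E
```

```text
pics
{'time': 0.0, 'q': array([-3.69143040e-02,  2.64756655e-01,  1.60536758e+00,  3.70067455e-05,
        1.27372626e+00, -3.69454385e-02]), 'joint_vel': array([ 1.03407818e-05, -8.52928882e-04, -6.94447547e-04, -9.60939668e-04,
       -5.02194610e-04, -9.35896554e-04]), 'joint_torque': array([ 6.10465631e-04, -5.15121067e+01, -3.67308676e+01, -4.07824507e-05,
        1.31324201e-02,  1.46811578e-05]), 'tool_pos': array([6.74263653e-01, 2.80016849e-05, 2.29963154e-01]), 'tcp_rot': array([-2.22023149, -2.22027648,  0.00237154]), 'wrist_force': array([-0.24850115,  0.11062522, -0.1935146 ]), 'torque': array([ 0.03720717,  0.01165861, -0.01303184]), 'width': 0.9977328842161829}
scene 452.2084232992304 259.2877941725791 186.7109978486179 [-0.40303259  0.61554755  1.08872402] [-1.21266668  2.29687858 -0.96218271] None
side 478.7479140424771 259.25834860294964 184.10553773552328 [-0.21093898  1.13693501  0.67743965] [-0.68496873  2.33885578 -1.4946585 ] None
wrist 330.0575237655234 258.22684288168176 192.97849377787895 None None [[ 1.05364241e-03 -9.55587110e-01 -2.94706914e-01  7.55573117e-02]
 [ 9.99999289e-01  1.17142273e-03 -2.23119314e-04 -3.32480411e-04]
 [ 5.58436319e-04 -2.94706470e-01  9.55587665e-01 -1.42994001e-01]
 [ 0.00000000e+00  0.00000000e+00  0.00000000e+00  1.00000000e+00]]
```

View pics/scene0.png

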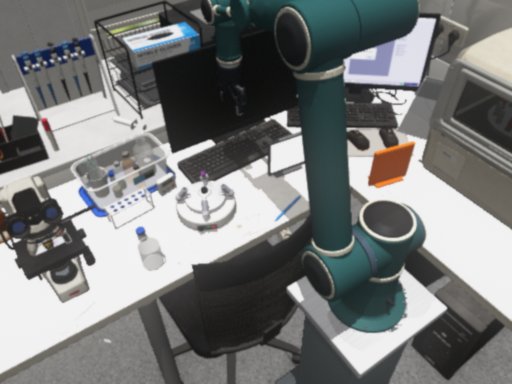

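View pics/side0.png

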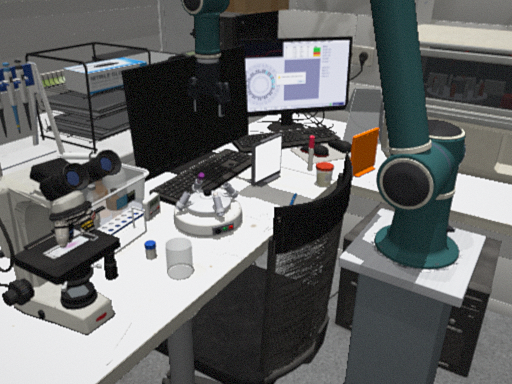

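View pics/wrist0.png

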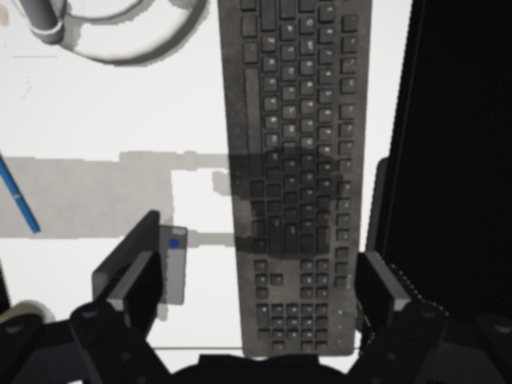

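The scene view shows the centrifuge at about (205,205), with the purple cap near (203,175). There are two panels: a grey-framed one at (287,153) and an orange one at (391,165). The grey one fits the description. I'll confirm both in enlarged crops and measure them.

```bash
cat > h.py <<'E'
import numpy as np,cv2
from scipy.spatial.transform import Rotation as R
def load(n,k=0): 
    d=np.load(f"{n}{k}.npz",allow_pickle=True); return {q:d[q] for q in d.files}
def rot(c):
    r=np.array(c["rotation"]); return R.from_rotvec(r).as_matrix() if r.shape==(3,) else r
def pts(c):
    z=c["range_z"]; v,u=np.mgrid[:z.shape[0],:z.shape[1]]
    P=np.stack([(u-c["cx"])/c["fx"]*z,(v-c["cy"])/c["fy"]*z,z],-1)
    return P@rot(c).T+np.array(c["eye"])
def ray(c,u,v):
    d=rot(c)@np.array([(u-c["cx"])/c["fx"],(v-c["cy"])/c["fy"],1]); return np.array(c["eye"]),d/np.linalg.norm(d)
def tri(rs):
    A=np.zeros((3,3));b=np.zeros(3)
    for o,d in rs:
        M=np.eye(3)-np.outer(d,d);A+=M;b+=M@o
    return np.linalg.solve(A,b)
def plane(r,z): o,d=r; return o+d*(z-o[2])/d[2]
E
python3 - <<'E'
from h import *
out=[]
for n,(u0,v0,u1,v1) in {"scene":(165,125,325,245),"side":(165,125,345,260)}.items():
    c=load(n); im=c["color"][v0:v1,u0:u1,::-1]
    cv2.imwrite(f"pics/{n}crop.png",cv2.resize(im,(800,600) if n=="scene" else (800,600),interpolation=cv2.INTER_CUBIC))
    P=pts(c); h=cv2.cvtColor(c["color"],cv2.COLOR_RGB2HSV)
    m=(h[...,0]>130)&(h[...,0]<160)&(h[...,1]>60)
    m=m.astype(np.uint8); k,l,s,ce=cv2.connectedComponentsWithStats(m)
    for i in range(1,k):
        if s[i][4]>5: print(n,s[i],ce[i],np.median(P[l==i],axis=0))
    for nm,(u,v) in ({"desk":(250,220),"panel":(290,153)} if n=="scene" else {"desk":(230,255),"panel":(267,160)}).items(): print(n,nm,P[v,u])
E
```

```text
scene [200 170   6   6  26] [202.15384615 172.38461538] [0.56641804 0.18000614 0.13045015]
scene desk [ 0.41713209  0.10498945 -0.00314171]
scene panel [ 0.53436301 -0.13965149  0.07942029]
side [267  46   3   5   6] [268.5         47.66666667] [ 0.77787674 -0.52217837  0.36505678]
side [272  52   5   3   7] [274.          52.42857143] [ 0.76057415 -0.5370541   0.34685236]
side [179 101   4   4   6] [180.33333333 102.33333333] [ 0.82110556 -0.0355142   0.24646004]
side [142 106   6   6   9] [144.55555556 108.22222222] [0.82715684 0.11732513 0.2645119 ]
side [165 145   4   3   7] [166.42857143 146.14285714] [0.81666972 0.04644611 0.11966197]
side [197 171   8   9  48] [200.64583333 175.20833333] [0.56957847 0.18168066 0.12466545]
side [304 208   5   3   6] [305.83333333 209.5       ] [0.16773316 0.3337431  0.20639629]
side [317 232   4   7   7] [318.57142857 235.        ] [0.15323563 0.28801526 0.12755941]
side [ 26 264   4   7   9] [ 27.55555556 267.11111111] [0.52842509 0.73850689 0.15996111]
side [ 36 271   5   3   6] [ 37.83333333 271.66666667] [0.49911518 0.7383351  0.16159101]
side desk [ 0.38419316  0.3027775  -0.00192794]
side panel [ 0.53418038 -0.1225677   0.07971896]
```

View pics/scenecrop.png

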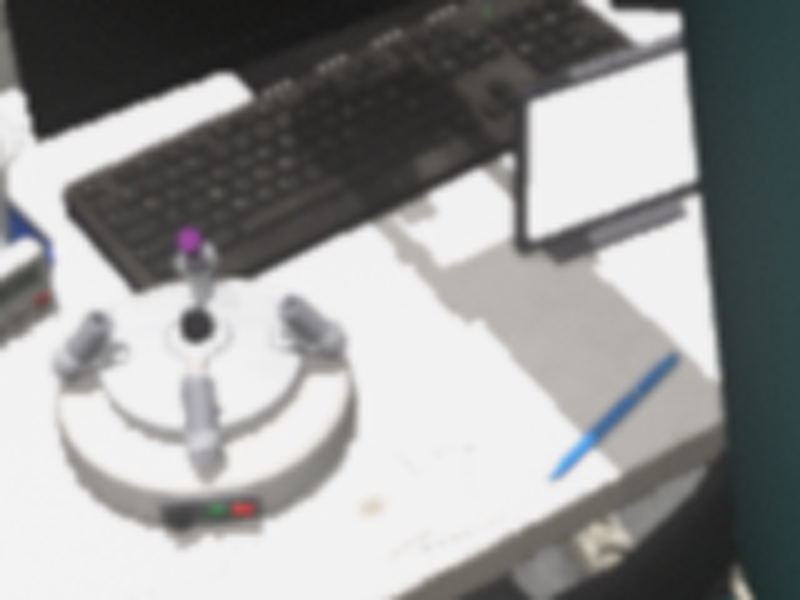

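View pics/sidecrop.png

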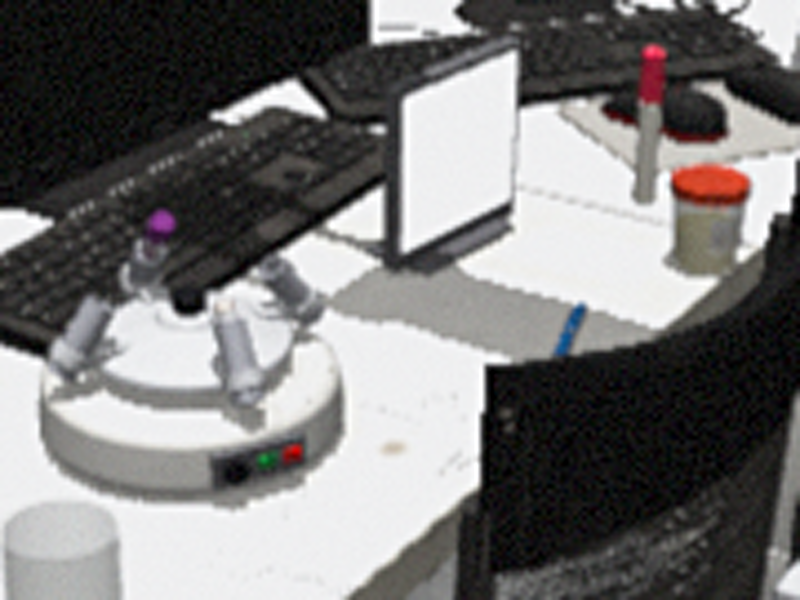

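The crops confirm the targets. The grey-framed panel with the lit face is at crop (455,150) in side, and the orange one was only a lookalike. The purple-capped tube is in the far sleeve, and the balance tube is in the near one. Next I'll measure the panel and centrifuge.

```bash
python3 - <<'E'
from h import *
for n in ["scene","side"]:
    c=load(n);P=pts(c);col=c["color"].astype(int)
    X=P.reshape(-1,3); 
    # panel face: points near
    m=(np.abs(P[...,0]-.535)<.06)&(np.abs(P[...,1]+.13)<.11)&(P[...,2]>.03)&(P[...,2]<.17)
    w=m&(col.min(-1)>200)
    Q=P[w]; mu=Q.mean(0); u,s,vt=np.linalg.svd(Q-mu); 
    print(n,"panel",w.sum(),mu,vt[2],s/np.sqrt(len(Q)),Q.min(0),Q.max(0))
    cs,_=cv2.findContours(w.astype(np.uint8),cv2.RETR_EXTERNAL,cv2.CHAIN_APPROX_NONE); k=max(cs,key=cv2.contourArea)
    ap=cv2.approxPolyDP(k,4,True)[:,0]; print(ap.tolist()); 
    nrm=vt[2]
    for a in ap:
        o,d=ray(c,*a); print("  ",o+d*((mu-o)@nrm)/(d@nrm))
    # centrifuge rim
    m=(np.abs(P[...,2]-.046)<.006)&(np.hypot(P[...,0]-.527,P[...,1]-.18)<.13)
    Q=P[m]; print("rim top",Q.min(0),Q.max(0),Q.mean(0))
    hull=cv2.convexHull(Q[:,:2].astype(np.float32)); print(cv2.minEnclosingCircle(hull))
    # nut dark
    mm=(col.max(-1)<60)&(P[...,2]>.08)&(P[...,2]<.11)&(np.hypot(P[...,0]-.527,P[...,1]-.18)<.06)
    vv,uu=np.nonzero(mm); print("nut",len(uu),uu.mean(),vv.mean(),P[mm].mean(0), plane(ray(c,uu.mean(),vv.mean()),.093))
    mk=(col[...,0]>140)&(col[...,1]<90)&(P[...,2]>.03)&(P[...,2]<.2)&(P[...,0]<.8)
    k,l,s,ce=cv2.connectedComponentsWithStats(mk.astype(np.uint8))
    for i in range(1,k):
        if s[i][4]>12: print("red",s[i],np.median(P[l==i],0))
E
```

```text
scene panel 786 [ 0.53533886 -0.12457312  0.08730399] [-0.99404427  0.10895931 -0.00196219] [0.03710852 0.03209358 0.00233436] [ 0.52275929 -0.19643498  0.03004023] [ 0.54616938 -0.06112335  0.15160738]
[[300, 136], [271, 146], [271, 170], [303, 159]]
   [ 0.52966537 -0.175373    0.14060413]
   [ 0.54189401 -0.06380987  0.14061746]
   [ 0.54194854 -0.06525354  0.03283055]
   [ 0.52771382 -0.19517726  0.0295352 ]
rim top [0.43502621 0.11031992 0.04001032] [0.62336829 0.29243736 0.05196131] [0.49397194 0.21852977 0.0466016 ]
((0.5287467241287231, 0.20103158056735992), 0.09814999997615814)
nut 0 nan nan [nan nan nan] [nan nan nan]
red [375 145  38  11  48] [ 0.2943187  -0.37049755  0.14425628]
side panel 772 [ 0.53495921 -0.12887879  0.0877143 ] [ 0.99387156 -0.11052661 -0.00178813] [0.03869047 0.03242766 0.001998  ] [ 0.52341188 -0.19970941  0.03017103] [ 0.54616314 -0.06052994  0.1443394 ]
[[280, 137], [256, 147], [256, 179], [279, 167]]
   [ 0.52787036 -0.19347561  0.14042978]
   [ 0.54209035 -0.06562349  0.14142401]
   [ 0.54163302 -0.06792629  0.02957386]
   [ 0.52761926 -0.19396447  0.03108123]
rim top [0.4396897  0.11138894 0.04000567] [0.61629623 0.29445558 0.04934076] [0.50096368 0.23257811 0.04493897]
((0.5314138531684875, 0.2019871175289154), 0.09399081766605377)
nut 38 207.05263157894737 192.02631578947367 [0.53186407 0.20157119 0.09431433] [0.53352188 0.19948363 0.093     ]
red [316 163  17   6  84] [ 0.36646836 -0.20837053  0.07031258]<stdin>:21: RuntimeWarning: Mean of empty slice.
  ret = ret.dtype.type(ret / rcount)
  ret = um.true_divide(
```

Panel: face middle is about (0.535, -0.13), yaw about -6°. Both views agree, and the lit area measures about 0.13 by 0.11 m. Centrifuge: centre is about (0.53, 0.20). The cap direction gives a rotor azimuth of about -28°, and the 41 mm cap offset fits. Moving above it for a close look.

Emit:
{"api": "apply_moves", "payload": {
  "targets": [
    {"dx": 0.93, "dy": -0.64, "dz": -0.15, "jaw": 0.6},
    {"dx": 0.93, "dy": -0.64, "dz": -0.15, "jaw": 0.6},
    {"dx": 0.93, "dy": -0.64, "dz": -0.15, "jaw": 0.6},
    {"dx": 0.93, "dy": -0.64, "dz": -0.15, "jaw": 0.6},
    {"dx": 0.93, "dy": -0.64, "dz": -0.15, "jaw": 0.6}
  ]
}}

```text
invalid input at $.targets[0]: expected keys dx, dy, dz, wx, wy, wz, jaw
```

Emit:
{"api": "apply_moves", "payload": {
  "targets": [
    {"dx": 0.93, "dy": -0.64, "dz": -0.15, "jaw": 0.6},
    {"dx": 0.93, "dy": -0.64, "dz": -0.15, "jaw": 0.6},
    {"wz": -1, "jaw": 0.6},
    {"wz": -1, "jaw": 0.6},
    {"wz": -1, "jaw": 0.6}
  ]
}}

```text
invalid input at $.targets[0]: expected keys dx, dy, dz, wx, wy, wz, jaw
```

Emit:
{"api": "apply_moves", "payload": {
  "targets": [
    {"wz": -1, "jaw": 0.6},
    {"wz": -1, "jaw": 0.6},
    {"wz": -1, "jaw": 0.6},
    {"wz": -1, "jaw": 0.6},
    {"wz": -1, "jaw": 0.6}
  ]
}}

```text
invalid input at $.targets[0]: expected keys dx, dy, dz, wx, wy, wz, jaw
```

Emit:
{"api": "apply_moves", "payload": {
  "targets": [
    {"wz": -1, "jaw": 0.6},
    {"wz": -1, "jaw": 0.6},
    {"jaw": 0.6},
    {"jaw": 0.6}
  ]
}}

```text
invalid input at $.targets[0]: expected keys dx, dy, dz, wx, wy, wz, jaw
```

```bash
cat > snap.py <<'E'
import sys; from workcell import bot,cams; from h import *
k=sys.argv[1]
s=bot.read_state(); print(s["time"],s["q"].round(3),s["tool_pos"],s["tcp_rot"],s["wrist_force"].round(2),s["width"])
c=cams.read_camera("wrist")
Rt=R.from_rotvec(s["tcp_rot"]).as_matrix(); print(Rt.round(3))
T=np.array(c["T_tool_cam"]); c["rotation"]=Rt@T[:3,:3]; c["eye"]=s["tool_pos"]+Rt@T[:3,3]
np.savez(f"w{k}.npz",**c); cv2.imwrite(f"pics/w{k}.png",c["color"][...,::-1])
print(c["eye"])
E
python3 snap.py 1
```

```text
0.15 [-0.037  0.265  1.605  0.     1.274 -0.037] [6.74455293e-01 3.17648258e-05 2.30229961e-01] [-2.22054514e+00 -2.22052564e+00  1.82327568e-03] [-0.1   0.95 -0.85] 1.0012430869437734
[[ 0.     1.    -0.002]
 [ 1.    -0.     0.   ]
 [ 0.    -0.002 -1.   ]]
[0.67437051 0.07557698 0.37323081]
```

View pics/w1.png

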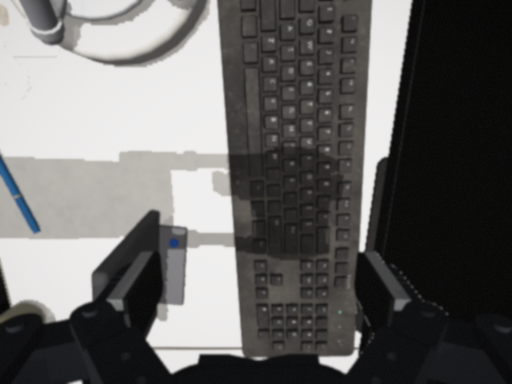

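The calls were refused because every row needs all seven keys, so nothing moved. Resending with full rows.

Emit:
{"api": "apply_moves", "payload": {
  "targets": [
    {"dx": 0.93, "dy": -0.64, "dz": -0.15, "wx": 0, "wy": 0, "wz": 0, "jaw": 0.6},
    {"dx": 0.93, "dy": -0.64, "dz": -0.15, "wx": 0, "wy": 0, "wz": 0, "jaw": 0.6},
    {"dx": 0.93, "dy": -0.64, "dz": -0.15, "wx": 0, "wy": 0, "wz": 0, "jaw": 0.6},
    {"dx": 0.93, "dy": -0.64, "dz": -0.15, "wx": 0, "wy": 0, "wz": 0, "jaw": 0.6},
    {"dx": 0.93, "dy": -0.64, "dz": -0.15, "wx": 0, "wy": 0, "wz": 0, "jaw": 0.6}
  ]
}}

```text
time: 0.7
tool_pos: [0.578, 0.1404, 0.2537]
tcp_rot: [-2.222, -2.221, 0.0]
wrist_force: [-0.0, -0.3, 0.2]
width: 0.601
```

Emit:
{"api": "apply_moves", "payload": {
  "targets": [
    {"dx": 0.93, "dy": -0.64, "dz": -0.15, "wx": 0, "wy": 0, "wz": 0, "jaw": 0.6},
    {"dx": 0.93, "dy": -0.64, "dz": -0.15, "wx": 0, "wy": 0, "wz": 0, "jaw": 0.6},
    {"dx": 0, "dy": 0, "dz": 0, "wx": 0, "wy": 0, "wz": -1, "jaw": 0.6},
    {"dx": 0, "dy": 0, "dz": 0, "wx": 0, "wy": 0, "wz": -1, "jaw": 0.6},
    {"dx": 0, "dy": 0, "dz": 0, "wx": 0, "wy": 0, "wz": -1, "jaw": 0.6}
  ]
}}

```text
time: 1.2
tool_pos: [0.5401, 0.1958, 0.2627]
tcp_rot: [-1.84, -2.547, 0.0]
wrist_force: [-0.7, 0.4, 0.5]
width: 0.603
```

Emit:
{"api": "apply_moves", "payload": {
  "targets": [
    {"dx": 0, "dy": 0, "dz": 0, "wx": 0, "wy": 0, "wz": -1, "jaw": 0.6},
    {"dx": 0, "dy": 0, "dz": 0, "wx": 0, "wy": 0, "wz": -1, "jaw": 0.6},
    {"dx": 0, "dy": 0, "dz": 0, "wx": 0, "wy": 0, "wz": -1, "jaw": 0.6},
    {"dx": 0, "dy": 0, "dz": 0, "wx": 0, "wy": 0, "wz": -1, "jaw": 0.6},
    {"dx": 0, "dy": 0, "dz": 0, "wx": 0, "wy": 0, "wz": -1, "jaw": 0.6}
  ]
}}

```text
time: 1.7
tool_pos: [0.5404, 0.1952, 0.2625]
tcp_rot: [-1.119, -2.935, 0.0]
wrist_force: [0.0, 0.5, 0.4]
width: 0.598
```

Emit:
{"api": "apply_moves", "payload": {
  "targets": [
    {"dx": 0, "dy": 0, "dz": 0, "wx": 0, "wy": 0, "wz": -1, "jaw": 0.6},
    {"dx": 0, "dy": 0, "dz": 0, "wx": 0, "wy": 0, "wz": -1, "jaw": 0.6},
    {"dx": 0, "dy": 0, "dz": 0, "wx": 0, "wy": 0, "wz": 0, "jaw": 0.6},
    {"dx": 0, "dy": 0, "dz": 0, "wx": 0, "wy": 0, "wz": 0, "jaw": 0.6}
  ]
}}

```text
time: 2.1
tool_pos: [0.5405, 0.1953, 0.2626]
tcp_rot: [-0.817, -3.033, 0.0]
wrist_force: [0.2, 0.2, 0.3]
width: 0.601
```

```bash
python3 snap.py 2
```

```text
2.1 [ 0.303  0.057  1.785  0.     1.301 -0.741] [0.54046853 0.19526472 0.26260777] [-8.16772074e-01 -3.03327879e+00  2.42849184e-04] [0.2  0.23 0.27] 0.600968141416557
[[-0.865  0.502 -0.   ]
 [ 0.502  0.865 -0.   ]
 [ 0.    -0.    -1.   ]]
[0.47493699 0.23327225 0.40561923]
```

View pics/w2.png

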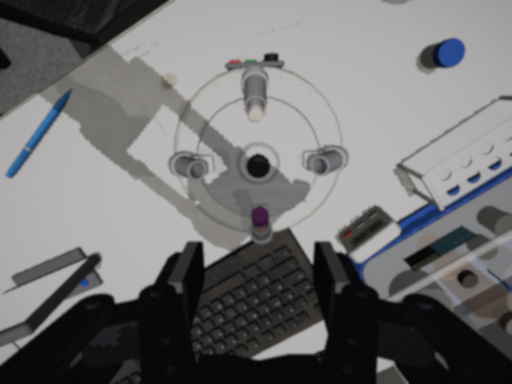

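The wrist view shows the nut at (258,166), the purple cap at (260,215) with its glass and sleeve below it, the balance tube at (256,113), and empty sleeves at (190,165) and (325,160). I'll measure these.

```bash
python3 - <<'E'
from h import *
c=load("w",2);P=pts(c);col=c["color"].astype(int);h=cv2.cvtColor(c["color"],cv2.COLOR_RGB2HSV)
im=c["color"][90:270,140:380,::-1]; cv2.imwrite("pics/w2c.png",cv2.resize(im,(800,600),interpolation=cv2.INTER_CUBIC))
def cen(m,z,nm,lo):
    m=m.copy().astype(np.uint8);k,l,s,ce=cv2.connectedComponentsWithStats(m)
    for i in range(1,k):
        if s[i][4]>lo: print(nm,s[i],ce[i],np.median(P[l==i],0),plane(ray(c,*ce[i]),z))
roi=np.zeros(h.shape[:2],bool);roi[90:250,165:355]=1
pm=roi&(h[...,0]>135)&(h[...,0]<165)&(h[...,1]>50)
cen(pm,.124,"cap",20)
nm=roi&(col.max(-1)<50)&(np.hypot(P[...,0]-.531,P[...,1]-.2)<.03)
cen(nm,.095,"nut",30)
q=P[pm]; print("cap z",np.percentile(q[:,2],[2,50,98]), "mean",q.mean(0))
m=roi&(np.abs(P[...,2]-.046)<.005)&(np.hypot(P[...,0]-.531,P[...,1]-.2)<.12)
print("rim",cv2.minEnclosingCircle(P[m][:,:2].astype(np.float32)))
# circle by hough for housing
# points high above rotor: sleeves
for nm,(a,b,u0,u1) in {"bal":(90,125,240,272),"L":(145,182,165,215),"R":(140,180,300,350),"blood":(200,245,245,275)}.items():
    Z=P[a:b,u0:u1]; s=Z[...,2]>.075; Q=Z[s]; mu=Q.mean(0);w,sv,vt=np.linalg.svd(Q-mu,full_matrices=False)
    print(nm,s.sum(),mu,Q[:,2].max(),vt[0]*np.sign(vt[0][2]))
Q=P[200:245,245:275].reshape(-1,3);Q=Q[Q[:,2]>.06]
E
```

```text
cap [252 207  16  20 276] [259.63768116 216.60869565] [0.56723158 0.18086768 0.13089108] [0.57022635 0.17963971 0.124     ]
nut [247 155  22  22 377] [257.69230769 165.97877984] [0.53371782 0.19881441 0.0968743 ] [0.53404155 0.19852497 0.095     ]
nut [187 243  15   7  90] [194.74444444 246.35555556] [0.51673265 0.17750923 0.27535128] [0.5748893  0.09942837 0.095     ]
nut [315 243  12   7  74] [320.05405405 246.31081081] [0.54420593 0.22435478 0.27509281] [0.63995022 0.21182321 0.095     ]
cap z [0.12065828 0.13089108 0.13552528] mean [0.56722087 0.18135059 0.13269495]
rim ((0.5337474942207336, 0.19929201900959015), 0.0938844382762909)
bal 585 [0.48238858 0.22634226 0.10789857] 0.4056192309315467 [1.09115901e-02 3.13564947e-04 9.99940418e-01]
L 757 [0.50091261 0.13954063 0.09337551] 0.4056192309315467 [-0.04211731  0.32041507  0.94634049]
R 784 [0.56407607 0.25987886 0.09458086] 0.4056192309315467 [-0.28065474 -0.11996434  0.95228224]
blood 677 [0.58295904 0.17340176 0.1121979 ] 0.4056192309315467 [-0.47204585  0.25095354  0.84510061]
```

View pics/w2c.png

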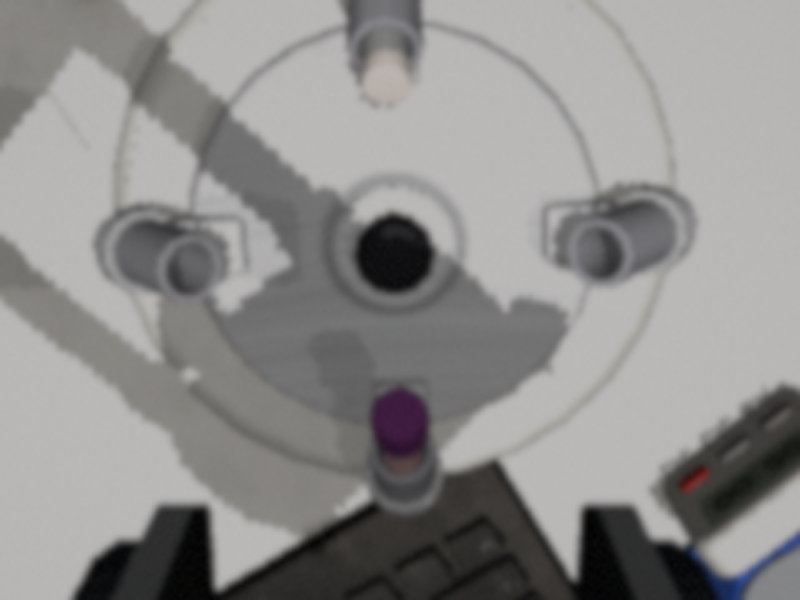

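The centre is (0.534, 0.199), from both nut and rim. The rotor azimuth is -27.8°, and the cap, the L–R sleeve line and the balance tube agree to 0.5°. The cap is 41 mm out at z≈0.124, as expected. Now I'll tilt the tool onto the tube's axis at this height.

Emit:
{"api": "apply_moves", "payload": {
  "targets": [
    {"dx": 0, "dy": 0, "dz": 0, "wx": 0, "wy": 0, "wz": -0.38, "jaw": 0.6},
    {"dx": 0, "dy": 0, "dz": 0, "wx": 0, "wy": -1, "wz": 0, "jaw": 0.6},
    {"dx": 0, "dy": 0, "dz": 0, "wx": 0, "wy": -1, "wz": 0, "jaw": 0.6},
    {"dx": 0, "dy": 0, "dz": 0, "wx": 0, "wy": -1, "wz": 0, "jaw": 0.6},
    {"dx": 0, "dy": 0, "dz": 0, "wx": 0, "wy": -1, "wz": 0, "jaw": 0.6}
  ]
}}

```text
time: 2.65
tool_pos: [0.5409, 0.1954, 0.2637]
tcp_rot: [0.656, 2.646, -0.137]
wrist_force: [-0.0, -0.8, -0.7]
width: 0.601
```

Emit:
{"api": "apply_moves", "payload": {
  "targets": [
    {"dx": 0, "dy": 0, "dz": 0, "wx": 0, "wy": -1, "wz": 0, "jaw": 0.6},
    {"dx": 0, "dy": 0, "dz": 0, "wx": 0, "wy": -1, "wz": 0, "jaw": 0.6},
    {"dx": 0, "dy": 0, "dz": 0, "wx": 0, "wy": 0, "wz": 0, "jaw": 0.6},
    {"dx": 0, "dy": 0, "dz": 0, "wx": 0, "wy": 0, "wz": 0, "jaw": 0.6}
  ]
}}

```text
time: 3.05
tool_pos: [0.54, 0.1958, 0.2625]
tcp_rot: [0.604, 2.454, -0.196]
wrist_force: [-0.7, -0.1, -0.1]
width: 0.602
```

```bash
cat > to.py <<'E'
from workcell import bot; from h import *; import sys
s=bot.read_state();Rt=R.from_rotvec(s["tcp_rot"]).as_matrix()
out=np.array([.8846,-.4664,0]);L=np.radians(float(sys.argv[2]) if len(sys.argv)>2 else 36.5)
t=-out*np.sin(L)+np.array([0,0,np.cos(L)])
foot=np.array([.534,.199,.0625])+.085*out
tgt=foot+float(sys.argv[1])/1000*t
z=-t;y=np.array([.4664,.8846,0]);D=np.stack([np.cross(y,z),y,z],1)
print("pos",s["tool_pos"],"q",s["q"].round(2),"tgt",tgt)
print("shift units",(Rt.T@(tgt-s["tool_pos"])/.03).round(3)," turn units",(np.degrees(R.from_matrix(Rt.T@D).as_rotvec())/6).round(3))
E
python3 to.py 128; python3 snap.py 3
```

```text
pos [0.5400273  0.195776   0.26245523] q [ 0.63 -0.12  2.08 -0.68  0.99 -0.14] tgt [0.54183993 0.19486644 0.16539368]
shift units [1.841 0.003 2.662]  turn units [ 0.01  -0.106  0.02 ]
3.05 [ 0.625 -0.121  2.08  -0.678  0.99  -0.135] [0.5400273  0.195776   0.26245523] [ 0.60405787  2.45359589 -0.19604383] [-0.69 -0.07 -0.09] 0.6023826084653165
[[-0.718  0.464  0.519]
 [ 0.376  0.886 -0.272]
 [-0.586 -0.    -0.81 ]]
[0.4115676  0.26310292 0.33420878]
```

View pics/w3.png

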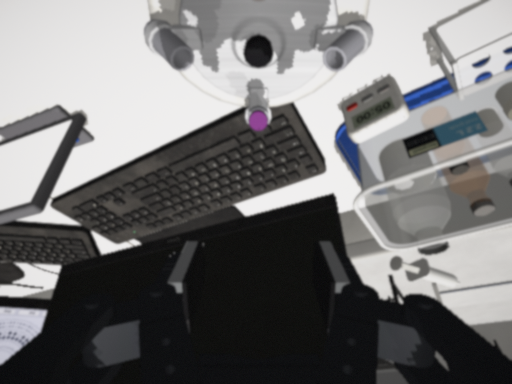

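The tool is now tilted. The cap is at (258,120), in line with the sleeve and midway between the fingers (185 and 332). Descending to 43 mm off the cap along the axis.

Emit:
{"api": "apply_moves", "payload": {
  "targets": [
    {"dx": 0.46, "dy": 0, "dz": 0.66, "wx": 0, "wy": -0.1, "wz": 0, "jaw": 0.6},
    {"dx": 0.46, "dy": 0, "dz": 0.66, "wx": 0, "wy": 0, "wz": 0, "jaw": 0.6},
    {"dx": 0.46, "dy": 0, "dz": 0.66, "wx": 0, "wy": 0, "wz": 0, "jaw": 0.6},
    {"dx": 0.46, "dy": 0, "dz": 0.66, "wx": 0, "wy": 0, "wz": 0, "jaw": 0.6},
    {"dx": 0, "dy": 0, "dz": 0, "wx": 0, "wy": 0, "wz": 0, "jaw": 0.6}
  ]
}}

```text
time: 3.6
tool_pos: [0.542, 0.192, 0.163]
tcp_rot: [0.605, 2.445, -0.205]
wrist_force: [-0.2, -0.5, -0.3]
width: 0.598
```

```bash
python3 to.py 128; python3 snap.py 4; python3 - <<'E'
from h import *
from workcell import cams
c=load("w",4);h=cv2.cvtColor(c["color"],cv2.COLOR_RGB2HSV);P=pts(c)
m=(h[...,0]>135)&(h[...,0]<165)&(h[...,1]>50);k,l,s,ce=cv2.connectedComponentsWithStats(m.astype(np.uint8))
for i in range(1,k):
    if s[i][4]>60: print(s[i],ce[i],np.median(P[l==i],0))
c=cams.read_camera("side"); cv2.imwrite("pics/s4.png",cv2.resize(c["color"][100:260,120:330,::-1],(787,600),interpolation=cv2.INTER_CUBIC))
E
```

```text
pos [0.54201687 0.19199222 0.1630349 ] q [ 0.62 -0.01  2.18 -0.8   0.84  0.05] tgt [0.54183993 0.19486644 0.16539368]
shift units [-0.007  0.082 -0.093]  turn units [-0.047 -0.022  0.014]
3.6 [ 0.623 -0.009  2.18  -0.8    0.838  0.05 ] [0.54201687 0.19199222 0.1630349 ] [ 0.60535127  2.44519426 -0.20541981] [-0.17 -0.5  -0.29] 0.5982104302467046
[[-0.713  0.468  0.522]
 [ 0.374  0.884 -0.281]
 [-0.593 -0.005 -0.805]]
[0.41342975 0.2604031  0.23351904]
[248 205  29  35 742] [262.02695418 222.2425876 ] [0.56556711 0.18171841 0.12862113]
```

View pics/w4.png

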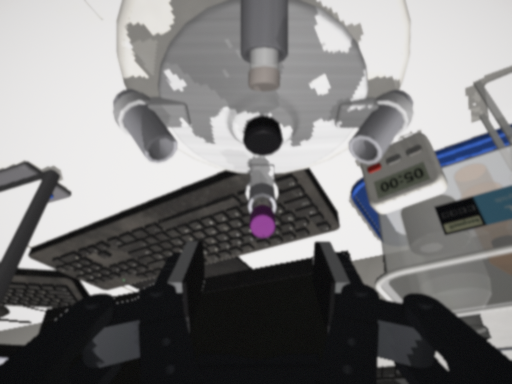

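View pics/s4.png

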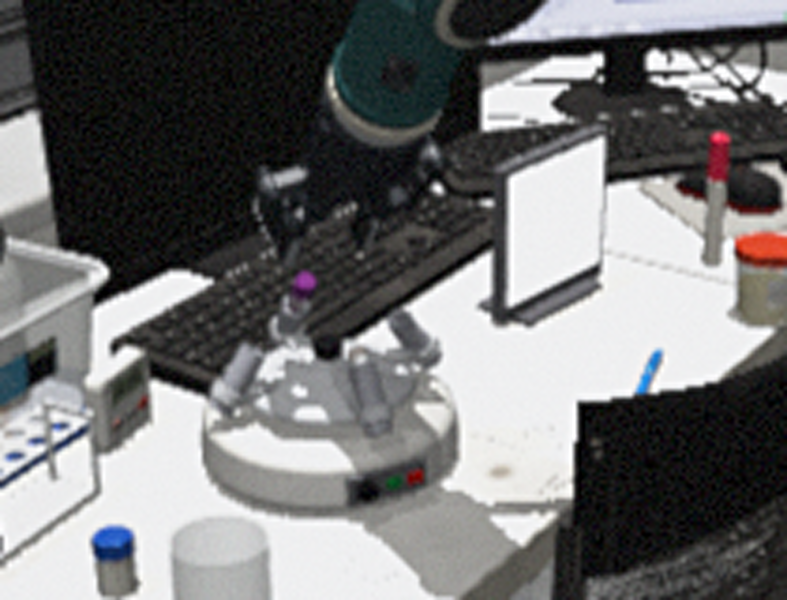

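The picture shows the cap end at (262,222), with the finger midline at about 259. Its measured position is 2 mm from the prediction, so it needs a small +y correction. The side view shows the gripper in line with the tube. Advancing along the axis.

Emit:
{"api": "apply_moves", "payload": {
  "targets": [
    {"dx": 0, "dy": 0.07, "dz": 0.3, "wx": -0.04, "wy": 0, "wz": 0, "jaw": 0.6},
    {"dx": 0, "dy": 0, "dz": 0.5, "wx": 0, "wy": 0, "wz": 0, "jaw": 0.6},
    {"dx": 0, "dy": 0, "dz": 0.5, "wx": 0, "wy": 0, "wz": 0, "jaw": 0.6},
    {"dx": 0, "dy": 0, "dz": 0.4, "wx": 0, "wy": 0, "wz": 0, "jaw": 0.6},
    {"dx": 0, "dy": 0, "dz": 0.3, "wx": 0, "wy": 0, "wz": 0, "jaw": 0.6}
  ]
}}

```text
time: 4.2
tool_pos: [0.5758, 0.1786, 0.1165]
tcp_rot: [0.601, 2.442, -0.196]
wrist_force: [0.3, 0.2, 0.4]
width: 0.599
```

Emit:
{"api": "apply_moves", "payload": {
  "targets": [
    {"dx": 0, "dy": 0, "dz": 0, "wx": 0, "wy": 0, "wz": 0, "jaw": 0.6},
    {"dx": 0, "dy": 0, "dz": 0, "wx": 0, "wy": 0, "wz": 0, "jaw": 0.6}
  ]
}}

```text
time: 4.4
tool_pos: [0.5756, 0.1792, 0.1176]
tcp_rot: [0.601, 2.441, -0.195]
wrist_force: [-0.6, -0.0, -0.0]
width: 0.601
```

```bash
python3 to.py 58; python3 snap.py 5; python3 - <<'E'
from h import *
from workcell import cams
c=load("w",5);h=cv2.cvtColor(c["color"],cv2.COLOR_RGB2HSV);P=pts(c)
m=(h[...,0]>135)&(h[...,0]<165)&(h[...,1]>50);k,l,s,ce=cv2.connectedComponentsWithStats(m.astype(np.uint8))
for i in range(1,k):
    if s[i][4]>60: print(s[i],ce[i],np.median(P[l==i],0))
E
```

```text
pos [0.57562918 0.17917977 0.11762133] q [ 0.56  0.09  2.18 -0.88  0.73  0.11] tgt [0.57867255 0.17544667 0.1091237 ]
shift units [ 0.05  -0.064  0.315]  turn units [0.04  0.012 0.013]
4.4 [ 0.559  0.088  2.181 -0.884  0.725  0.11 ] [0.57562918 0.17917977 0.11762133] [ 0.60064334  2.44132839 -0.19503812] [-0.63 -0.04 -0.04] 0.6012739793300961
[[-0.711  0.463  0.529]
 [ 0.373  0.886 -0.274]
 [-0.596  0.003 -0.803]]
[0.44621604 0.24656281 0.18758114]
[ 235  240   36   51 1470] [252.89795918 265.0462585 ] [0.56544382 0.18222735 0.12786925]
```

View pics/w5.png

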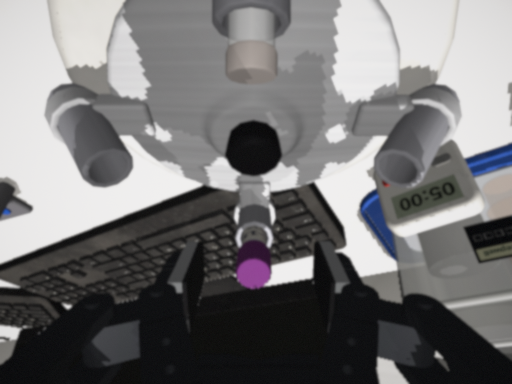

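The cap is between the fingers at (253,265), about 1–2 mm left of the midline (258). I'll correct that, go the last 9 mm, then close.

Emit:
{"api": "apply_moves", "payload": {
  "targets": [
    {"dx": 0.02, "dy": -0.05, "dz": 0.15, "wx": 0.03, "wy": 0, "wz": 0, "jaw": 0.6},
    {"dx": 0, "dy": 0, "dz": 0.12, "wx": 0, "wy": 0, "wz": 0, "jaw": 0.6},
    {"dx": 0, "dy": 0, "dz": 0, "wx": 0, "wy": 0, "wz": 0, "jaw": 0.6},
    {"dx": 0, "dy": 0, "dz": 0, "wx": 0, "wy": 0, "wz": 0, "jaw": 0.4},
    {"dx": 0, "dy": 0, "dz": 0, "wx": 0, "wy": 0, "wz": 0, "jaw": 0.4}
  ],
  "newtons": 30
}}

```text
time: 4.95
tool_pos: [0.5789, 0.1762, 0.1114]
tcp_rot: [0.602, 2.441, -0.198]
wrist_force: [1.1, 0.5, 0.8]
width: 0.4
```

```bash
python3 to.py 58; python3 snap.py 6
```

```text
pos [0.57889526 0.17624021 0.11141045] q [ 0.55  0.1   2.18 -0.9   0.71  0.12] tgt [0.57867255 0.17544667 0.1091237 ]
shift units [ 0.041 -0.027  0.065]  turn units [0.02  0.018 0.01 ]
4.95 [ 0.551  0.1    2.182 -0.897  0.715  0.121] [0.57889526 0.17624021 0.11141045] [ 0.60176642  2.44074436 -0.19764867] [1.08 0.47 0.82] 0.4002315561200599
[[-0.711  0.465  0.528]
 [ 0.373  0.886 -0.276]
 [-0.596  0.001 -0.803]]
[0.44959428 0.24392585 0.18128499]
```

View pics/w6.png

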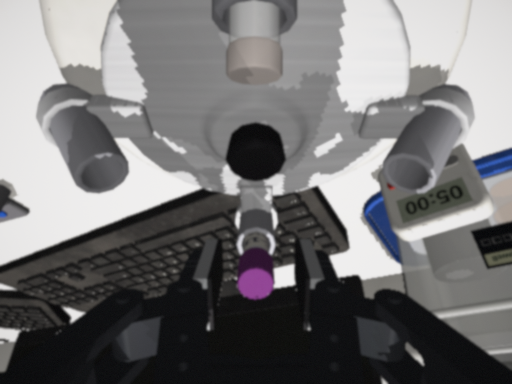

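The cap at (256,275) is centred between the pads (212 and 305). Closing.

Emit:
{"api": "apply_moves", "payload": {
  "targets": [
    {"dx": 0, "dy": -0.01, "dz": 0.03, "wx": 0, "wy": 0, "wz": 0, "jaw": 0.3},
    {"dx": 0, "dy": 0, "dz": 0, "wx": 0, "wy": 0, "wz": 0, "jaw": 0.22},
    {"dx": 0, "dy": 0, "dz": 0, "wx": 0, "wy": 0, "wz": 0, "jaw": 0.1},
    {"dx": 0, "dy": 0, "dz": 0, "wx": 0, "wy": 0, "wz": 0, "jaw": 0.1},
    {"dx": 0, "dy": 0, "dz": 0, "wx": 0, "wy": 0, "wz": 0, "jaw": 0.1}
  ],
  "newtons": 30
}}

```text
time: 5.5
tool_pos: [0.5792, 0.1756, 0.1106]
tcp_rot: [0.602, 2.441, -0.198]
wrist_force: [-1.2, 0.2, 0.4]
width: 0.17
```

```bash
python3 to.py 58; python3 to.py 58 35; python3 snap.py 7
```

```text
pos [0.57916023 0.1755809  0.11056052] q [ 0.55  0.1   2.18 -0.9   0.71  0.12] tgt [0.57867255 0.17544667 0.1091237 ]
shift units [ 0.038 -0.012  0.031]  turn units [0.017 0.017 0.011]
pos [0.57916023 0.1755809  0.11056052] q [ 0.55  0.1   2.18 -0.9   0.71  0.12] tgt [0.57976263 0.17487193 0.11001082]
shift units [-0.012 -0.012  0.032]  turn units [0.017 0.267 0.011]
5.5 [ 0.55   0.102  2.182 -0.899  0.713  0.122] [0.57916023 0.1755809  0.11056052] [ 0.60186348  2.44086594 -0.19801856] [-1.23  0.19  0.44] 0.17014425308149944
[[-0.711  0.465  0.528]
 [ 0.373  0.885 -0.277]
 [-0.596  0.001 -0.803]]
[0.44988364 0.24329854 0.18044916]
```

View pics/w7.png

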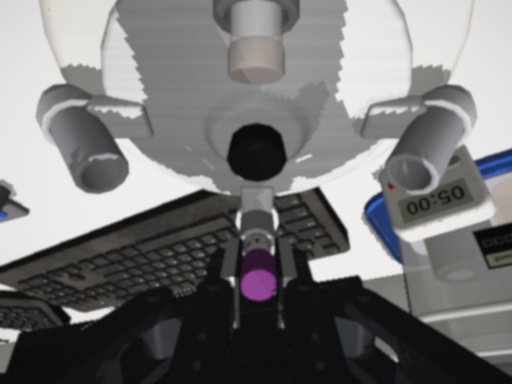

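Held, with the opening at 0.17 and the purple cap between the pads at (260,280). Drawing it out along the slant.

Emit:
{"api": "apply_moves", "payload": {
  "targets": [
    {"dx": -0.005, "dy": 0, "dz": -0.2, "wx": 0, "wy": 0, "wz": 0, "jaw": 0.1},
    {"dx": -0.01, "dy": 0, "dz": -0.35, "wx": 0, "wy": 0, "wz": 0, "jaw": 0.1},
    {"dx": -0.01, "dy": 0, "dz": -0.35, "wx": 0, "wy": 0, "wz": 0, "jaw": 0.1},
    {"dx": -0.01, "dy": 0, "dz": -0.35, "wx": 0, "wy": 0, "wz": 0, "jaw": 0.1},
    {"dx": -0.01, "dy": 0, "dz": -0.35, "wx": 0, "wy": 0, "wz": 0, "jaw": 0.1}
  ]
}}

```text
time: 6.05
tool_pos: [0.5543, 0.1889, 0.151]
tcp_rot: [0.602, 2.441, -0.197]
wrist_force: [0.1, 0.1, -0.6]
width: 0.174
```

Emit:
{"api": "apply_moves", "payload": {
  "targets": [
    {"dx": 0, "dy": 0, "dz": -0.35, "wx": 0, "wy": 0, "wz": 0, "jaw": 0.1},
    {"dx": 0, "dy": 0, "dz": -0.2, "wx": 0, "wy": 0, "wz": 0, "jaw": 0.1},
    {"dx": 0, "dy": 0, "dz": 0, "wx": 0, "wy": 0, "wz": 0, "jaw": 0.1}
  ]
}}

```text
time: 6.35
tool_pos: [0.5462, 0.1937, 0.1644]
tcp_rot: [0.601, 2.44, -0.196]
wrist_force: [0.5, -1.0, -0.2]
width: 0.177
```

```bash
python3 to.py 122;python3 snap.py 8; python3 - <<'E'
from workcell import cams; import cv2
c=cams.read_camera("side"); cv2.imwrite("pics/s8.png",cv2.resize(c["color"][100:260,120:330,::-1],(787,600),interpolation=cv2.INTER_CUBIC))
E
```

```text
pos [0.54620555 0.19373386 0.16443688] q [ 0.62 -0.01  2.18 -0.81  0.83  0.05] tgt [0.54499701 0.19320189 0.16057054]
shift units [ 0.099 -0.035  0.087]  turn units [0.037 0.026 0.007]
6.35 [ 0.621 -0.008  2.178 -0.807  0.828  0.053] [0.54620555 0.19373386 0.16443688] [ 0.60119653  2.43978412 -0.19556731] [ 0.52 -0.96 -0.17] 0.1765357219059119
[[-0.71   0.464  0.53 ]
 [ 0.374  0.886 -0.275]
 [-0.597  0.003 -0.802]]
[0.41675012 0.26124599 0.23419298]
```

View pics/w8.png

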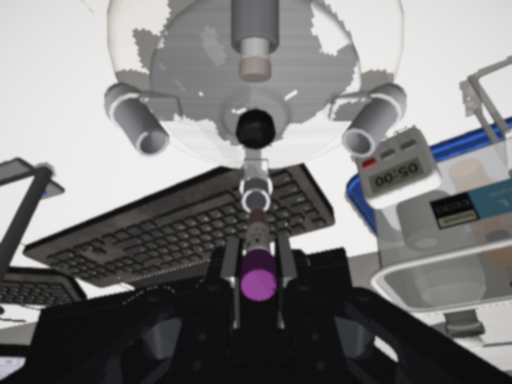

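View pics/s8.png

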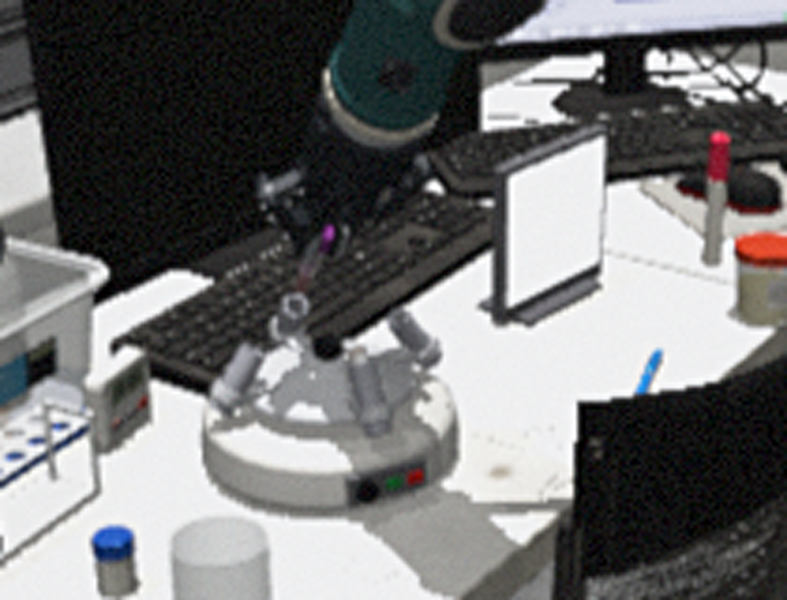

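The tube is out. Its foot shows just above the empty mouth at (258,213), and it is still along the slant. I'll pull a little further, then turn upright while rising.

Emit:
{"api": "apply_moves", "payload": {
  "targets": [
    {"dx": -0.05, "dy": 0, "dz": -0.4, "wx": 0, "wy": 0, "wz": 0, "jaw": 0.1},
    {"dx": -0.1, "dy": 0, "dz": -0.5, "wx": 0, "wy": 0, "wz": 0, "jaw": 0.1},
    {"dx": -0.3, "dy": 0, "dz": -0.5, "wx": 0, "wy": 0, "wz": 0, "jaw": 0.1},
    {"dx": -0.4, "dy": 0, "dz": -0.5, "wx": 0, "wy": 0.3, "wz": 0, "jaw": 0.1},
    {"dx": -0.4, "dy": 0, "dz": -0.5, "wx": 0, "wy": 0.6, "wz": 0, "jaw": 0.1}
  ]
}}

```text
time: 6.95
tool_pos: [0.5337, 0.1993, 0.2438]
tcp_rot: [0.621, 2.535, -0.173]
wrist_force: [0.4, -0.0, -1.0]
width: 0.172
```

Emit:
{"api": "apply_moves", "payload": {
  "targets": [
    {"dx": -0.3, "dy": 0, "dz": -0.3, "wx": 0, "wy": 0.7, "wz": 0, "jaw": 0.1},
    {"dx": 0, "dy": 0, "dz": 0, "wx": 0, "wy": 0.8, "wz": 0, "jaw": 0.1},
    {"dx": 0, "dy": 0, "dz": 0, "wx": 0, "wy": 0.8, "wz": 0, "jaw": 0.1},
    {"dx": 0, "dy": 0, "dz": 0, "wx": 0, "wy": 0.8, "wz": 0, "jaw": 0.1},
    {"dx": 0, "dy": 0, "dz": 0, "wx": 0, "wy": 0.8, "wz": 0, "jaw": 0.1}
  ]
}}

```text
time: 7.45
tool_pos: [0.538, 0.1978, 0.2577]
tcp_rot: [0.719, 2.924, -0.043]
wrist_force: [1.0, 0.3, 0.1]
width: 0.173
```

Emit:
{"api": "apply_moves", "payload": {
  "targets": [
    {"dx": 0, "dy": 0, "dz": 0, "wx": 0, "wy": 0.7, "wz": 0, "jaw": 0.1},
    {"dx": 0, "dy": 0, "dz": 0, "wx": 0, "wy": 0.5, "wz": 0, "jaw": 0.1},
    {"dx": 0, "dy": 0, "dz": 0, "wx": 0, "wy": 0, "wz": 0, "jaw": 0.1}
  ]
}}

```text
time: 7.75
tool_pos: [0.5391, 0.1968, 0.2566]
tcp_rot: [0.751, 3.04, -0.001]
wrist_force: [0.0, 0.4, -0.8]
width: 0.174
```

```bash
python3 snap.py 9; python3 - <<'E'
from workcell import cams; import cv2
c=cams.read_camera("side"); cv2.imwrite("pics/s9.png",cv2.resize(c["color"][80:240,120:330,::-1],(787,600),interpolation=cv2.INTER_CUBIC))
E
```

```text
7.75 [ 0.31   0.053  1.8   -0.007  1.28  -0.774] [0.5390676  0.19675142 0.25662195] [ 7.50601699e-01  3.03950350e+00 -1.43986446e-03] [ 0.    0.43 -0.75] 0.17436055944399748
[[-0.885  0.466  0.01 ]
 [ 0.465  0.885 -0.003]
 [-0.011  0.002 -1.   ]]
[0.47050816 0.23247918 0.39880211]
```

View pics/w9.png

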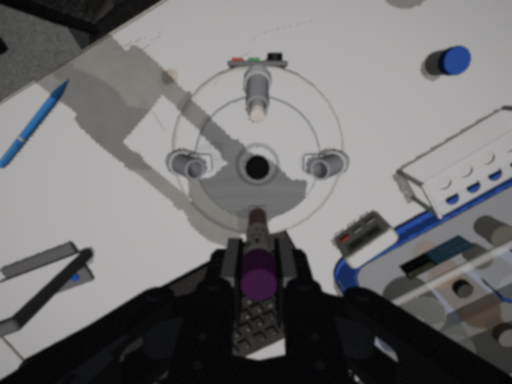

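View pics/s9.png

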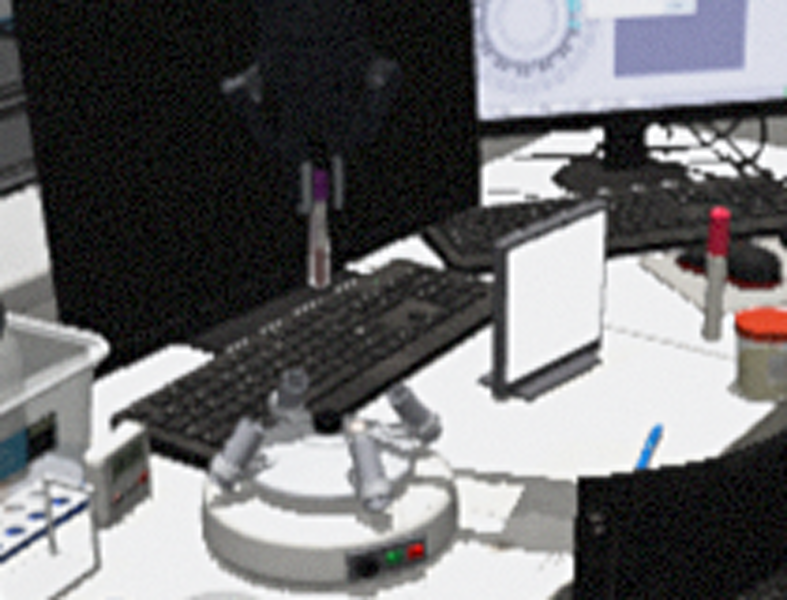

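The tube is upright with its foot well clear of everything, and the red layer shows at the bottom. Moving across, above the panel's height, toward (0.475, -0.123).

Emit:
{"api": "apply_moves", "payload": {
  "targets": [
    {"dx": -0.13, "dy": -0.43, "dz": 0, "wx": 0, "wy": 0.05, "wz": 0, "jaw": 0.1},
    {"dx": -0.26, "dy": -0.87, "dz": 0, "wx": 0, "wy": 0.05, "wz": 0, "jaw": 0.1},
    {"dx": -0.26, "dy": -0.87, "dz": 0, "wx": 0, "wy": 0, "wz": 0, "jaw": 0.1},
    {"dx": -0.26, "dy": -0.87, "dz": 0, "wx": 0, "wy": 0, "wz": 0, "jaw": 0.1},
    {"dx": -0.26, "dy": -0.87, "dz": 0, "wx": 0, "wy": 0, "wz": 0, "jaw": 0.1}
  ]
}}

```text
time: 8.35
tool_pos: [0.5132, 0.0758, 0.2557]
tcp_rot: [0.749, 3.05, 0.0]
wrist_force: [-0.2, -0.4, -0.5]
width: 0.177
```

Emit:
{"api": "apply_moves", "payload": {
  "targets": [
    {"dx": -0.26, "dy": -0.87, "dz": 0, "wx": 0, "wy": 0, "wz": 0, "jaw": 0.1},
    {"dx": -0.26, "dy": -0.87, "dz": 0, "wx": 0, "wy": 0, "wz": 0, "jaw": 0.1},
    {"dx": -0.26, "dy": -0.87, "dz": 0, "wx": 0, "wy": 0, "wz": 0, "jaw": 0.1},
    {"dx": -0.26, "dy": -0.87, "dz": 0, "wx": 0, "wy": 0, "wz": 0, "jaw": 0.1},
    {"dx": -0.26, "dy": -0.87, "dz": 0, "wx": 0, "wy": 0, "wz": 0, "jaw": 0.1}
  ]
}}

```text
time: 8.85
tool_pos: [0.4871, -0.0577, 0.2557]
tcp_rot: [0.75, 3.05, 0.0]
wrist_force: [-0.3, -0.1, 0.7]
width: 0.172
```

Emit:
{"api": "apply_moves", "payload": {
  "targets": [
    {"dx": -0.26, "dy": -0.87, "dz": 0, "wx": 0, "wy": 0, "wz": 0, "jaw": 0.1},
    {"dx": -0.26, "dy": -0.87, "dz": 0, "wx": 0, "wy": 0, "wz": 0, "jaw": 0.1},
    {"dx": -0.08, "dy": -0.43, "dz": 0, "wx": 0, "wy": 0, "wz": 0, "jaw": 0.1},
    {"dx": 0, "dy": 0, "dz": 0, "wx": 0, "wy": 0, "wz": 0, "jaw": 0.1}
  ]
}}

```text
time: 9.25
tool_pos: [0.4731, -0.1237, 0.2555]
tcp_rot: [0.755, 3.049, 0.001]
wrist_force: [0.2, -0.2, -0.4]
width: 0.175
```

```bash
python3 snap.py 10; python3 - <<'E'
from h import *
from workcell import bot
s=bot.read_state();Rt=R.from_rotvec(s["tcp_rot"]).as_matrix()
print("units",Rt.T@(np.array([.4754,-.123,.105])-s["tool_pos"])/.03)
E
```

```text
9.25 [-3.070e-01 -1.090e-01  1.959e+00  1.000e-03  1.291e+00 -1.393e+00] [ 0.47313986 -0.12366104  0.25554013] [7.54610099e-01 3.04923762e+00 7.33736788e-04] [ 0.22 -0.22 -0.4 ] 0.17502783470934208
[[-0.885  0.466  0.   ]
 [ 0.466  0.885  0.   ]
 [-0.     0.001 -1.   ]]
[ 0.40600504 -0.08841355  0.39851624]
units [-0.05937739  0.0132811   5.01657494]
```

View pics/w10.png

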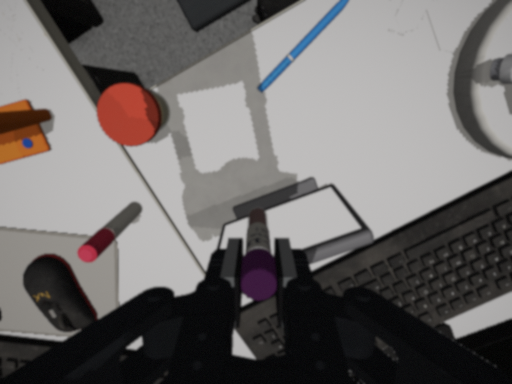

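The picture shows the panel under the fingers. The marker at (110,230) and cup at (128,113) are well off to the side. Lowering 150 mm straight down, in two parts.

Emit:
{"api": "apply_moves", "payload": {
  "targets": [
    {"dx": -0.06, "dy": 0.01, "dz": 0.4, "wx": 0, "wy": 0, "wz": 0, "jaw": 0.1},
    {"dx": 0, "dy": 0, "dz": 0.6, "wx": 0, "wy": 0, "wz": 0, "jaw": 0.1},
    {"dx": 0, "dy": 0, "dz": 0.6, "wx": 0, "wy": 0, "wz": 0, "jaw": 0.1},
    {"dx": 0, "dy": 0, "dz": 0.6, "wx": 0, "wy": 0, "wz": 0, "jaw": 0.1},
    {"dx": 0, "dy": 0, "dz": 0.5, "wx": 0, "wy": 0, "wz": 0, "jaw": 0.1}
  ]
}}

```text
time: 9.8
tool_pos: [0.4754, -0.1218, 0.1723]
tcp_rot: [-0.748, -3.049, -0.002]
wrist_force: [-0.1, 0.8, -0.9]
width: 0.174
```

Emit:
{"api": "apply_moves", "payload": {
  "targets": [
    {"dx": 0, "dy": 0, "dz": 0.6, "wx": 0, "wy": 0, "wz": 0, "jaw": 0.1},
    {"dx": 0, "dy": 0, "dz": 0.6, "wx": 0, "wy": 0, "wz": 0, "jaw": 0.1},
    {"dx": 0, "dy": 0, "dz": 0.6, "wx": 0, "wy": 0, "wz": 0, "jaw": 0.1},
    {"dx": 0, "dy": 0, "dz": 0.4, "wx": 0, "wy": 0, "wz": 0, "jaw": 0.1},
    {"dx": 0, "dy": 0, "dz": 0.1, "wx": 0, "wy": 0, "wz": 0, "jaw": 0.1}
  ]
}}

```text
time: 10.3
tool_pos: [0.4746, -0.1222, 0.1033]
tcp_rot: [-0.749, -3.047, -0.002]
wrist_force: [0.3, 0.7, 0.1]
width: 0.172
```

Emit:
{"api": "apply_moves", "payload": {
  "targets": [
    {"dx": 0, "dy": 0, "dz": 0, "wx": 0, "wy": 0, "wz": 0, "jaw": 0.1},
    {"dx": 0, "dy": 0, "dz": 0, "wx": 0, "wy": 0, "wz": 0, "jaw": 0.1}
  ]
}}

```text
time: 10.5
tool_pos: [0.4766, -0.1232, 0.1062]
tcp_rot: [0.751, 3.049, 0.001]
wrist_force: [-0.7, -0.2, -0.0]
width: 0.176
```

```bash
python3 snap.py 11; python3 - <<'E'
from h import *
from workcell import cams,bot
s=bot.read_state();p=s["tool_pos"]
d=p[:2]-np.array([.535,-.1295]); a=np.array([.994,-.109]);b=np.array([.109,.994]); print("panel x,y",d@a,d@b,"foot z est",p[2]-.058)
for n in ("side","scene"):
    c=cams.read_camera(n);np.savez(f"{n}11.npz",**c)
    u,v=(220,100) if n=="side" else (240,110)
    cv2.imwrite(f"pics/{n}11.png",cv2.resize(c["color"][v:v+90,u:u+120,::-1],(800,600),interpolation=cv2.INTER_CUBIC))
    h=cv2.cvtColor(c["color"],cv2.COLOR_RGB2HSV);P=pts(c)
    m=(h[...,0]>130)&(h[...,0]<165)&(h[...,1]>50)&(np.abs(P[...,0]-.475)<.04)&(np.abs(P[...,1]+.123)<.04)
    if m.sum(): 
        vv,uu=np.nonzero(m); print(n,m.sum(),uu.mean(),vv.mean(),np.median(P[m],0),P[m].min(0),P[m].max(0))
E
```

```text
10.5 [-3.040e-01  3.300e-02  2.114e+00  1.000e-03  9.930e-01 -1.393e+00] [ 0.47660421 -0.12324314  0.10616385] [7.50841650e-01 3.04895849e+00 1.21163907e-03] [-0.69 -0.17 -0.02] 0.1760259509354525
[[-0.886  0.464  0.002]
 [ 0.464  0.886  0.   ]
 [-0.001  0.001 -1.   ]]
[ 0.40921628 -0.08815063  0.24905924]
panel x,y -0.0585288730687876 -0.0002544434589486994 foot z est 0.048415844494782846
side 126 284.23015873015873 129.3095238095238 [ 0.46834756 -0.10645791  0.20095981] [ 0.43810285 -0.15679423  0.11641651] [ 0.49817403 -0.08355476  0.27870925]
scene 17 297.5882352941176 153.88235294117646 [ 0.47048104 -0.12116021  0.12850574] [ 0.46857465 -0.12692581  0.12096312] [ 0.47658878 -0.11350047  0.13610673]
```

View pics/side11.png

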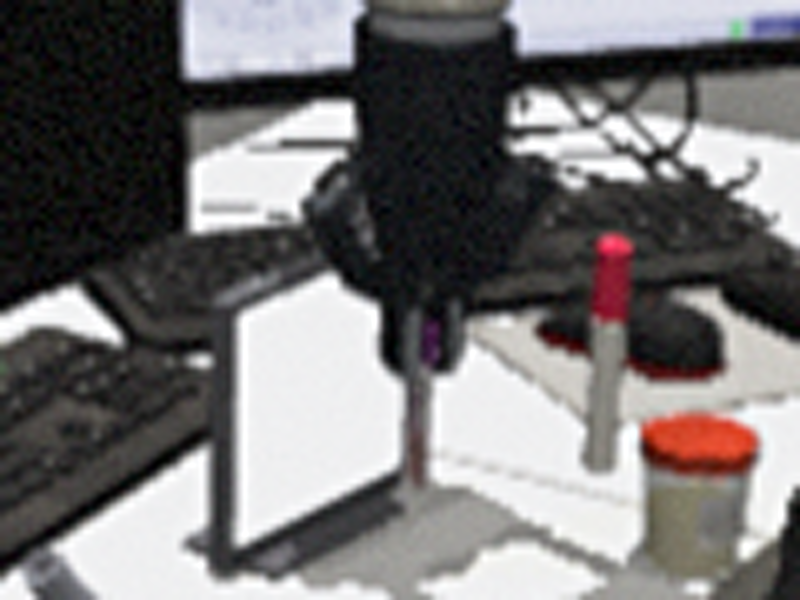

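View pics/w11.png

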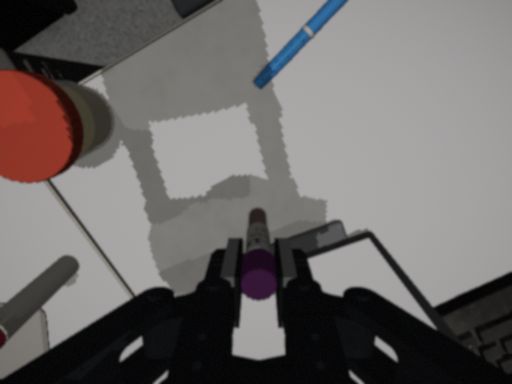

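The side view shows the tube hanging upright before the panel: cap at crop (432,340), foot at crop (417,490). I'll check the foot height and tilt by casting rays.

```bash
python3 - <<'E'
from h import *
c=load("side",11); p=np.array([.4766,-.1232])
# vertical plane through tube, perpendicular to horizontal view direction
o,_=ray(c,283,160); n=np.array([*(p-o[:2]),0]); n/=np.linalg.norm(n)
lat=np.array([-n[1],n[0],0])
im=c["color"].astype(int)
def pt(u,v):
    o,d=ray(c,u,v); X=o+d*((np.array([*p,0])-o)@n)/(d@n); return X,(X-np.array([*p,0]))@lat
for u,v in [(220+432*.15,100+340*.15),(220+419*.15,100+420*.15),(220+417*.15,100+490*.15)]: print(u,v,pt(u,v))
# column centroid of dark-ish tube pixels by row
for v in range(157,176):
    r=im[v,276:292]; print(v,r.sum(1).tolist())
E
```

```text
284.8 151.0 (array([ 0.47104496, -0.12623087,  0.12419375]), np.float64(-0.006328088452142453))
282.85 163.0 (array([ 0.47511956, -0.12400774,  0.08242264]), np.float64(-0.0016864603596703808))
282.55 173.5 (array([ 0.47473249, -0.12421893,  0.04526207]), np.float64(-0.002127394297914061))
157 [723, 731, 737, 662, 463, 221, 239, 273, 428, 686, 754, 739, 725, 723, 722, 721]
158 [719, 720, 735, 738, 566, 237, 281, 285, 402, 689, 735, 732, 725, 719, 721, 722]
159 [719, 720, 728, 725, 576, 232, 227, 281, 438, 710, 729, 725, 718, 720, 717, 715]
160 [716, 721, 725, 727, 577, 221, 247, 277, 495, 748, 730, 717, 718, 718, 720, 719]
161 [720, 721, 728, 723, 570, 248, 258, 321, 502, 751, 730, 719, 721, 719, 718, 720]
162 [715, 722, 724, 721, 530, 246, 277, 332, 504, 743, 729, 717, 721, 715, 717, 719]
163 [722, 728, 732, 710, 439, 259, 284, 331, 511, 745, 730, 721, 717, 721, 717, 722]
164 [721, 717, 728, 714, 447, 271, 258, 329, 518, 752, 727, 720, 711, 715, 720, 718]
165 [721, 719, 733, 720, 449, 282, 234, 302, 556, 744, 729, 721, 718, 723, 719, 720]
166 [719, 723, 727, 715, 456, 262, 200, 297, 561, 748, 729, 721, 723, 721, 719, 720]
167 [717, 724, 733, 719, 449, 244, 195, 279, 520, 693, 671, 694, 721, 723, 725, 719]
168 [721, 725, 741, 720, 410, 283, 205, 255, 493, 656, 646, 679, 688, 660, 668, 699]
169 [728, 739, 745, 635, 334, 278, 208, 308, 568, 747, 725, 714, 665, 616, 633, 668]
170 [733, 696, 608, 384, 273, 277, 212, 294, 576, 751, 734, 721, 724, 727, 727, 711]
171 [610, 378, 217, 156, 278, 310, 223, 308, 534, 720, 739, 740, 733, 732, 729, 726]
172 [214, 123, 106, 181, 338, 369, 267, 297, 431, 539, 673, 660, 669, 674, 684, 726]
173 [103, 121, 200, 308, 392, 393, 349, 354, 411, 404, 422, 412, 403, 414, 499, 674]
174 [158, 172, 247, 374, 411, 418, 401, 415, 396, 384, 390, 393, 386, 413, 429, 467]
175 [193, 190, 196, 248, 338, 418, 421, 406, 395, 390, 400, 427, 438, 477, 468, 469]
```

The glass edges run vertical, drifting under 0.5 px over rows 158–171. By rays the foot is at z≈0.045–0.048. The tube is at x≈-0.058 and y≈0 in the panel frame, with the grip unchanged. I'll settle briefly and hand in.

Emit:
{"api": "apply_moves", "payload": {
  "targets": [
    {"dx": 0, "dy": 0, "dz": 0, "wx": 0, "wy": 0, "wz": 0, "jaw": 0.1},
    {"dx": 0, "dy": 0, "dz": 0, "wx": 0, "wy": 0, "wz": 0, "jaw": 0.1},
    {"dx": 0, "dy": 0, "dz": 0, "wx": 0, "wy": 0, "wz": 0, "jaw": 0.1}
  ]
}}

```text
time: 10.95
tool_pos: [0.476, -0.1232, 0.1056]
tcp_rot: [0.752, 3.05, 0.001]
wrist_force: [0.8, -0.2, -0.9]
width: 0.172
```

```bash
python3 - <<'E'
from workcell import bot,job
s=bot.read_state();print(s["time"],s["tool_pos"],s["width"],abs(s["joint_vel"]).max())
print(job.finish_job())
E
```

```text
10.95 [ 0.4759813  -0.12323649  0.10563478] 0.172113465305771 0.003317850279935166
the job is handed in; nothing more can be done
None
```

I gripped the blood tube by its purple cap along its slant and drew it straight out of its sleeve. I then turned it upright and handed the job in at about 11 s, with the tube still held in front of the grey light panel. The hand-in reports no verdict, so I only have my own checks.

- **Position:** the tube's axis is about 58 mm in front of the lit face and within 1 mm of its middle line. Its foot is about 45–48 mm above the desk, so all the glass is before the lit area.
- **Uprightness and stillness:** the tool was vertical within 0.2°, and the glass edges ran vertical in the side view to within about 1–2°. The arm was at rest and the grip opening was steady at 0.17.
- **Other objects:** no move came near the balance tube, beaker, jar, sample cup or marker. I did not measure their positions again at the end.
- **Disagreements:**
  - The grip opening reads about 14.6 mm on the 16 mm cap, probably from how the gripper reports its opening.
  - A side-view ray to the cap came out about 6 mm off the tube's axis. A finger partly hid the cap there, so I relied on the glass edges for the tilt.
- **Refused moves:** my first four move calls were refused for missing keys, and nothing moved.

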